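# Seal the sloping sample box for the courier

## Robot

A 6-joint arm with a two-finger parallel gripper is mounted at the origin on a cart in front of the work surface, level with it; the furniture and walls round the work are solid. World frame = base frame: x ahead of the robot, y to its left, z up, the work surface at z = 0. Lengths are in m, angles in rad, forces in N, time in s.
With the tool pointing down it reaches from about 0.325 to 0.9 m from the base axis. Payload 6.1 kg.
Tool frame: the origin (TCP) lies at the very end of the fingers, on their centre line; the grasp point (between the pads) lies 19 mm behind it; z points along the fingers, y is the line along which they close (so a half turn about z gives the same grasp; the last joint's range is limited). The gripper opens to 85 mm and grips with 20 to 120 N. Pads are 22 mm wide; open, the fingers measure 114 mm over their backs; the gripper's body (76 mm by 85 mm) begins 54 mm behind the grasp point. The pads swing forward as they close: fully open they stand 13 mm farther back than shut.
Start: joints at [0.985, 0.22, 1.526, -0, 1.395, -0.126], TCP at [0.277, 0.56, 0.231] pointing down, gripper open.
Joint ranges: [-2.98, 2.98], [-0.91, 2.08], [0.09, 2.57], [-1.24, 4.39], [0.2, 2.65], [-2.68, 2.68]. Speed limits (rad/s): [2.57, 2.57, 3.01, 3.14, 3.14, 3.14].

## Interface

Orientations are given as a rotation vector (axis times angle).
In Python, from workcell import env, optics, sign_off, models, read_t, read_joints, read_qvel, read_effort, read_tool_pos, read_tool_rot, read_force, read_torque, read_finger_gap, read_gripper_force gives the robot as it stands. Calls block until the motion is done:
- env.movep(position, orientation): joint-space move of the TCP to a pose.
- env.line_to(position, frame=None, vel=0.15, contact_N=None): straight line of the TCP; frame=None keeps the orientation; vel is the mean speed in m/s. With contact_N (N) it stops when the force on the tool has changed by that much, and returns True; else False.
- env.movej(angles): joint-space move.
- env.set_gripper(opening, squeeze=None): opening from 0.0 (shut) to 1.0 (fully open); squeeze is the grip in N (None keeps the last); returns when the fingers have stopped.
- env.dwell(seconds).
- env.solve_ik(position, orientation): joint angles nearest the present ones, or None.
- optics.grab_frame(name): name is "scene" or "top" or "wrist"; returns a dict with "color" (480x640x3 uint8, red, green, blue), "z_map" (480x640 float32, m along the optical axis (not along the pixel's ray), 0 where there is no reading), "fx", "fy", "cx", "cy" (pixels), "extrinsics" (4x4, takes a point from camera to world coordinates). Camera axes: x right, y down, z forward; pixel columns grow to the right and rows downward; lengths in m; the calibration is good to about 2 mm. A picture is of the moment at which its call begins.
A pose or a line that the arm cannot do raises env.PlanningError and nothing moves.
- sign_off(): hands the job in; it is judged then, once.
Trained networks look in a picture, given as the dict that the camera call returned (one of the last four; its "shot" number tells which), for a name from the list of things; names that differ only in an ending like _2 or _b are one class to them, and where a whole thing is asked for, a point or a joint stands for the part that bears it (a point fixed in the world has none). Each returns a list of dicts, best first, with "conf" (0 to 1); they miss things now and then, are a little off and sometimes report something else, mostly with a low value. They report only what shows in the picture. A call takes as long as a camera call.
- models.silhouettes(picture, name): "mask" (480x640 bool, what is visible of it) and "extent" ([left, top, width, height] in pixels, round what is visible of it).
Readings, each from a call of its own:
- read_t(): time.
- read_joints(): joint angles.
- read_qvel(): joint speeds.
- read_effort(): joint torques, N m.
- read_tool_pos(): TCP position.
- read_tool_rot(): TCP orientation.
- read_force(): force on the tool from outside, world axes, zero at the start.
- read_torque(): the same for the moment, N m.
- read_finger_gap(): opening from 0.0 (shut) to 1.0 (fully open).
- read_gripper_force(): force on a finger pad.
Only numpy, scipy, OpenCV 4.12 (cv2) and the standard library are available. Lean on these libraries where they do the work, as an engineer would, in place of code of your own. Each camera call takes 0.05 s, during which the arm holds its last target. There are 200 camera calls.

## Task

Seal the grey sample box for the courier: turn the T-handle on its sloping lid clockwise as far as it goes, so that the lid is drawn tight on its gasket and the eye on the lid lines up with the two lugs of the hasp. Then push the loose steel security pin from either side right through lug, eye and lug until its hexagonal shoulder is up against the lug, and let go of it there. Leave the marker, the lying tube and the timer beside the box where they are.

Things in the scene. Friction and masses are not known exactly. Their poses are not given: they have to be found in the camera images.
- box: Grey sloping-lid sample box, fixed, 240 mm deep (x) by 260 mm wide (y). Origin on the bench under its centre; x to its high back (268 mm at the rim), -x to its low front (100 mm, with the hasp), y to its left as the robot faces it, z up. The lid slopes 35 degrees, facing front and up; it overhangs 7 mm at each side and reaches to x = -0.135 at z = 0.105 in front.
- hasp (a point): Centre between the two fixed hasp lugs on the box's front wall (box frame x -0.163, y 0, z 0.085; 43 mm in front of that wall). The lugs are upright steel plates 6 mm thick and 28 mm high, square to the box's y; their outer faces are 17 mm to either side of this point. Each has a 13 mm round hole; the holes' common axis runs through this point along the box's y. Axes as the box.
- lid_eye (a point): Centre of the 13 mm hole, along the box's y, in the 8 mm steel ear on the lid's front edge, midway between the lugs (7 mm of space either side). While the latch is open the lid stands proud on its gasket and this hole is 6 to 7 mm out of line with the lugs (up and forward): the pin cannot pass. With the latch fully turned it coincides with point hasp.
- t_bar (a point): Middle of the T-handle's bar: black plastic, 76 mm long, 14 mm thick, 16 mm high (along the turning axis), on a 13 mm round stem; 41 mm above the lid, 34 mm above the latch's round base plate (52 mm across). The point's z is the turning axis, outward, square to the lid (leaning 34 to 35 degrees from vertical to the front); its y runs along the bar.
- t_handle (a joint): Angle of the T-handle, rad: 0 = open, bar level across the slope (along the box's y); grows clockwise seen from outside; stops at 1.571 = fully closed, bar pointing straight up the slope. It stays where it is left; turning takes about 0.14 to 0.2 N m. Over the full turn the lid carries the handle about 5 mm inward along its axis.
- pin: Loose steel security pin, 105 mm long, 60 to 110 g, lying on the bench at one side of the box, its axis 10 mm up. Origin on the axis at the shoulder's front face; x to the tip. Ahead: 10 mm shaft 50 mm long, the last 9 mm tapering to 4 mm. Behind: hexagonal shoulder 20 mm across flats, 5 mm thick; knurled grip 16 mm in diameter, x -0.005 to -0.051; hexagonal end cap 20 x 4 mm.
- pin_mid (a point): Point on the pin's axis 17 mm in front of its shoulder (towards the tip). When the pin is fully home from either side, it lies at point hasp. Axes as the pin.
- pin_grip (a point): Middle of the pin's knurled grip (28 mm behind the shoulder's face, on the axis), close to its centre of mass. Axes as the pin.
- marker: Green and white marker, 17 x 135 x 16 mm, lying loose on the bench on the other side of the box; origin under its centre, y along it. Not to be disturbed.
- lying_tube: Capped sample tube, 88 x 18 x 18 mm, lying loose in front of the box, to the right; origin under its middle, x along it. Not to be disturbed.
- timer: Small bench timer, 68 x 62 x 24 mm, lying loose in front of the box, to the left; origin under its centre. Not to be disturbed.

How it is judged:
By the outcome, as a careful person would: the job done as asked, in the order asked, and still so for the second after the job is handed in, with the robot touching nothing.
It also fails if it takes over 61 s, if anything falls off the work surface, if the arm or the gripper's body presses on something with over 40 N, if the wrist force passes 120 N, or if a joint passes its speed limit or range.

## Working session

There is one attempt and no reset: what is moved stays moved. The work goes in short steps, each a Python script; the robot and the scene stay as the last script left them, time stands still between calls to the robot, and variables do not carry over. Pictures are saved under pics/ and viewed, at most 10 in all, crops included, and the job is handed in when it is done.

```bash
ls; mkdir -p pics; python3 - <<'E'
from workcell import *
import cv2, numpy as np
ims=[]
for n in ["scene","top"]:
    p=optics.grab_frame(n); np.savez(f"pics/{n}.npz",**{k:v for k,v in p.items()})
    cv2.imwrite(f"pics/{n}.png",p["color"][:,:,::-1])
    for name in ["box","t_bar","pin","marker","lying_tube","timer"]:
        for d in models.silhouettes(p,name)[:2]:
            m=d["mask"]&(p["z_map"]>0); v,u=np.nonzero(m); z=p["z_map"][m]
            P=np.c_[(u-p["cx"])/p["fx"]*z,(v-p["cy"])/p["fy"]*z,z]@p["extrinsics"][:3,:3].T+p["extrinsics"][:3,3]
            print(n,name,round(d["conf"],2),d["extent"],len(P),np.median(P,0).round(3),np.percentile(P,2,axis=0).round(3),np.percentile(P,98,axis=0).round(3))
print(read_t(),read_tool_rot())
E
```

```text
pics
workcell.py
scene box 0.85 [268.7, 144.7, 149.2, 151.4] 15251 [ 0.673 -0.016  0.157] [ 0.559 -0.095  0.019] [0.813 0.178 0.282]
scene t_bar 0.51 [305.5, 191.3, 20.8, 20.8] 163 [0.619 0.053 0.203] [0.607 0.023 0.172] [0.639 0.089 0.212]
scene pin 0.75 [387.9, 294.8, 15.5, 29.5] 217 [ 0.599 -0.188  0.015] [ 0.546 -0.208  0.   ] [ 0.641 -0.163  0.021]
scene lying_tube 0.76 [277.9, 323.2, 22.5, 30.1] 237 [ 0.361 -0.081  0.013] [ 0.333 -0.093  0.003] [ 0.413 -0.065  0.018]
scene timer 0.57 [212.3, 290.2, 36.2, 28.2] 635 [0.363 0.092 0.017] [0.334 0.065 0.   ] [0.417 0.134 0.025]
top box 0.87 [237.7, 83.5, 146.3, 167.9] 19140 [0.71  0.05  0.214] [ 0.564 -0.085  0.114] [0.83  0.182 0.287]
top t_bar 0.82 [284.2, 193.5, 38.4, 19.4] 293 [0.621 0.059 0.206] [0.608 0.028 0.173] [0.643 0.092 0.213]
top pin 0.78 [396.0, 211.4, 15.0, 40.0] 240 [ 0.6   -0.185  0.015] [ 0.555 -0.202 -0.002] [ 0.635 -0.169  0.021]
top pin 0.47 [238.9, 83.3, 146.2, 171.1] 18966 [0.71  0.05  0.214] [ 0.566 -0.084  0.117] [0.829 0.182 0.287]
top lying_tube 0.51 [350.9, 300.9, 15.1, 33.8] 204 [ 0.371 -0.073  0.014] [ 0.335 -0.088  0.006] [ 0.414 -0.059  0.019]
top timer 0.97 [272.6, 301.1, 25.3, 32.3] 729 [0.37  0.103 0.017] [0.336 0.072 0.003] [0.405 0.135 0.025]
top timer 0.68 [399.1, 213.6, 16.9, 37.0] 183 [ 0.597 -0.186  0.016] [ 0.543 -0.206  0.01 ] [ 0.633 -0.17   0.021]
0.7 [-7.15839868e-01 -3.05893273e+00  3.15843605e-05]
```

```bash
python3 - <<'E'
import cv2, numpy as np
a=cv2.imread("pics/top.png")[70:350,210:440]; b=cv2.imread("pics/scene.png")[130:370,190:440]
a=cv2.resize(a,None,fx=2.1,fy=2.1,interpolation=cv2.INTER_CUBIC);b=cv2.resize(b,None,fx=1.2,fy=1.2)
b=cv2.resize(b,(315,int(b.shape[0]*315/b.shape[1])))
c=np.zeros((600,800,3),np.uint8);c[:a.shape[0],:a.shape[1]]=a;c[:b.shape[0],483:483+315]=b
cv2.imwrite("pics/c1.png",c)
E
```

```text
(no output)
```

View pics/c1.png

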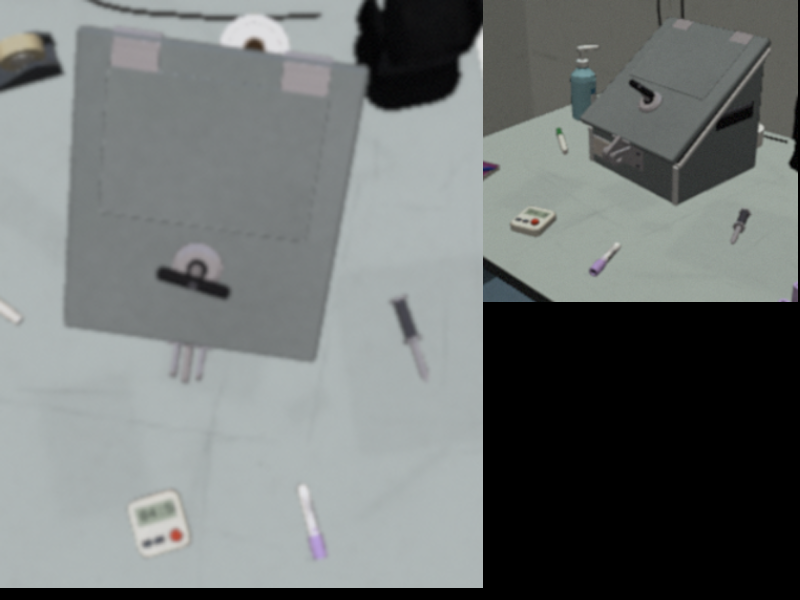

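The picture shows the T-bar at about (195,283), roughly level across the lid, and the lugs at (188,362). The pin is at (410,340) to the right of the box, tip toward the robot; the timer and tube are in front. Next I fit the box pose and take wrist views.

```bash
cat > h.py <<'E'
from workcell import *
import cv2, numpy as np
from scipy.spatial.transform import Rotation as R
def cloud(p,m=None):
    m=(p["z_map"]>0) if m is None else m&(p["z_map"]>0)
    v,u=np.nonzero(m); z=p["z_map"][m]
    return np.c_[(u-p["cx"])/p["fx"]*z,(v-p["cy"])/p["fy"]*z,z]@p["extrinsics"][:3,:3].T+p["extrinsics"][:3,3]
def frame(z,y):  # rotvec with tool z, y hint
    z=np.array(z,float);z/=np.linalg.norm(z);y=np.array(y,float);y-=z*(y@z);y/=np.linalg.norm(y)
    return R.from_matrix(np.c_[np.cross(y,z),y,z]).as_rotvec()
def lidfit(P):
    """box yaw+origin from lid cloud"""
    P=P[P[:,2]>.1]; 
    for th in (.02,.006,.004):
        c=np.median(P,0) if th==.02 else P.mean(0)
        n=np.linalg.svd(P-c,full_matrices=False)[2][2]; n*=np.sign(n[2]); P=P[abs((P-c)@n)<th]
    yaw=np.arctan2(-n[1],-n[0]); 
    sl=np.cross([np.sin(yaw)*-1,np.cos(yaw),0],n)*1.; sl*=np.sign(sl[2]); ey=np.cross(n,sl)
    return P,c,n,yaw,sl,ey
def show(img,name): cv2.imwrite("pics/"+name,img[:,:,::-1])
def ik(p,o):
    try: q=env.solve_ik(p,o)
    except Exception as e: q=None
    return q
E
python3 - <<'E'
from h import *
p=dict(np.load("pics/top.npz"))
q=optics.grab_frame("top"); m=models.silhouettes(q,"box")[0]["mask"]
P,c,n,yaw,sl,ey=lidfit(cloud(q,m))
print("n",n,np.degrees(np.arccos(n[2])),"yaw",np.degrees(yaw))
uv=np.c_[(P-c)@sl,(P-c)@ey].astype(np.float32)
r=cv2.minAreaRect(uv);print(r)
print(np.percentile(uv,[.5,99.5],axis=0))
# side-edge yaw: per slope-row y extents
for a in np.arange(-.12,.13,.04):
    s=uv[abs(uv[:,0]-a)<.01,1]; print(round(a,2),np.percentile(s,[1,99]).round(4))
ctr=c+sl*r[0][0]+ey*r[0][1]; print("centre",ctr)
for nme in ["top"]:
    m=models.silhouettes(q,"pin")[0]["mask"]
    C=cloud(q,m);print(cv2.fitLine(C[C[:,2]>.006][:,:2].astype(np.float32),cv2.DIST_L2,0,.01,.01).ravel())
w=optics.grab_frame("wrist"); T=np.eye(4);T[:3,:3]=R.from_rotvec(read_tool_rot()).as_matrix();T[:3,3]=read_tool_pos()
print((np.linalg.inv(T)@w["extrinsics"]).round(3),w["fx"],read_joints())
E
```

```text
return _methods._mean(a, axis=axis, dtype=dtype,
  ret = um.true_divide(
Traceback (most recent call last):
  File "h.py", line 16, in lidfit
    n=np.linalg.svd(P-c,full_matrices=False)[2][2]; n*=np.sign(n[2]); P=P[abs((P-c)@n)<th]
      ~~~~~~~~~~~~~~~~~~~~~~~~~~~~~~~~~~~~~~~~~^^^
IndexError: index 2 is out of bounds for axis 0 with size 0
```

```bash
sed -i 's/for th in (.02,.006,.004):/for th in (.04,.02,.01,.005,.004):/; s/c=np.median(P,0) if th==.02 else P.mean(0)/c=P.mean(0)/' h.py
python3 - <<'E'
from h import *
q=optics.grab_frame("top"); m=models.silhouettes(q,"box")[0]["mask"]
P,c,n,yaw,sl,ey=lidfit(cloud(q,m))
print(len(P),"n",n,np.degrees(np.arccos(n[2])),"yaw",np.degrees(yaw))
uv=np.c_[(P-c)@sl,(P-c)@ey].astype(np.float32)
r=cv2.minAreaRect(uv);print(r)
for a in np.arange(-.12,.13,.04):
    s=uv[abs(uv[:,0]-a)<.01,1]; print(round(a,2),np.percentile(s,[1,99]).round(4))
ctr=c+sl*r[0][0]+ey*r[0][1]; print("centre",ctr, "front edge mid",ctr-sl*.5*max(r[1]))
m=models.silhouettes(q,"pin")[0]["mask"]
C=cloud(q,m);print(cv2.fitLine(C[C[:,2]>.006][:,:2].astype(np.float32),cv2.DIST_L2,0,.01,.01).ravel())
w=optics.grab_frame("wrist"); T=np.eye(4);T[:3,:3]=R.from_rotvec(read_tool_rot()).as_matrix();T[:3,3]=read_tool_pos()
print((np.linalg.inv(T)@w["extrinsics"]).round(3),w["fx"],read_joints())
E
```

```text
17101 n [-0.55640794  0.07250433  0.82773989] 34.13273483278915 yaw -7.424257541094628
((-0.026847898960113525, 0.00023883581161499023), (0.272617369890213, 0.3457556962966919), 89.827880859375)
-0.12 [-0.1324  0.1338]
-0.08 [-0.1324  0.1336]
-0.04 [-0.1322  0.1318]
0.0 [-0.1322  0.132 ]
0.04 [-0.1323  0.1331]
0.08 [-0.1319  0.132 ]
0.12 [-0.1324  0.1325]
centre [0.68562094 0.05175963 0.19654355] front edge mid [0.54372271 0.07025009 0.09953972]
[ 0.93928266  0.34314436  0.59207433 -0.18718635]
[[-0.001 -0.952 -0.305  0.078]
 [ 1.    -0.001 -0.    -0.001]
 [-0.    -0.305  0.952 -0.143]
 [ 0.     0.     0.     1.   ]] 384.91975390167875 [ 9.84910886e-01  2.20350970e-01  1.52646932e+00  1.17030087e-05
  1.39473963e+00 -1.26108053e-01]
```

```bash
cat >> h.py <<'E'
N=np.array([-0.55640794,0.07250433,0.82773989]);N/=np.linalg.norm(N)
YAW=np.radians(-7.42); EX=np.array([np.cos(YAW),np.sin(YAW),0]); EY=np.array([-np.sin(YAW),np.cos(YAW),0]); EZ=np.array([0,0,1.])
SL=np.cross(EY,N); SL*=np.sign(SL[2])
E
python3 - <<'E'
from h import *
T=np.array([.625,.059,.206])
for s in (1,-1):
  for a in (0,45,90):
    y=R.from_rotvec(-N*np.radians(a)).apply(s*SL)
    print(s,a,ik(T-N*.012,frame(-N,y)),ik(T+N*.1,frame(-N,y)))
H=np.array([.52,.073,.085])
for s in (1,-1):
  for t in (0,20,35,45,60):
    z=np.sin(np.radians(t))*EX-np.cos(np.radians(t))*EZ; 
    print('h',s,t,ik(H-EY*.045+z*.008,frame(z,s*EX+.001*EZ if t<80 else EZ)))
pd=-np.array([.939,.343,0])
G=np.array([.61,-.18,.003])
for s in (1,-1): print('g',s,ik(G,frame([0,0,-1],s*np.cross([0,0,1],pd))))
# go to viewing pose of T and hasp
for s in (1,-1):
  print('v',s,ik(T+N*.2-SL*.05,frame(-N,s*SL)))
E
```

```text
1 0 [ 0.00837937 -0.10872406  2.05137091 -0.13473696  0.61191757  0.22486802] [ 0.03081164 -0.36907261  2.08269663 -0.12043406  0.84183855  0.21349393]
1 45 [ 0.00837937 -0.10872406  2.05137091 -0.13473696  0.61191757  1.01026618] [ 0.03081164 -0.36907261  2.08269663 -0.12043406  0.84183855  0.99889209]
1 90 [ 0.00837937 -0.10872406  2.05137091 -0.13473696  0.61191757  1.79566435] [ 0.03081164 -0.36907261  2.08269663 -0.12043406  0.84183855  1.78429025]
-1 0 None None
-1 45 [ 0.00837937 -0.10872406  2.05137091 -0.13473696  0.61191757 -2.13132647] [ 0.03081164 -0.36907261  2.08269663 -0.12043406  0.84183855 -2.14270056]
-1 90 [ 0.00837937 -0.10872406  2.05137091 -0.13473696  0.61191757 -1.34592831] [ 0.03081164 -0.36907261  2.08269663 -0.12043406  0.84183855 -1.3573024 ]
h 1 0 [-9.80971973e-02  1.29746751e-01  1.94055283e+00 -8.88178420e-16
  1.07129307e+00  3.14062332e-02]
h 1 20 [-0.08930041 -0.10363713  2.22056603 -0.02197308  0.67597545  0.05492308]
h 1 35 [-0.07991619 -0.22608686  2.41539942 -0.08460638  0.34312635  0.12032639]
h 1 45 None
h 1 60 None
h -1 0 None
h -1 20 None
h -1 35 None
h -1 45 None
h -1 60 None
g 1 [-0.41083981  0.49542942  1.63762532  0.          1.00853792  0.80973264]
g -1 [-0.41083981  0.49542942  1.63762532  0.          1.00853792 -2.33186001]
v 1 [ 0.08407053 -0.66966809  2.17040462 -0.13682211  1.05977835  0.24486456]
v -1 None
```

```bash
python3 - <<'E'
from h import *
T=np.array([.625,.059,.206])
# joint speed check first: rise
env.movep(T+N*.15-SL*.06-EY*.02,frame(-N,SL)); env.dwell(.2)
print(read_t())
p=optics.grab_frame("wrist"); np.savez("pics/w1.npz",**p); show(p["color"],"w1.png")
for n in ["t_bar","hasp","lid_eye","box"]:
    try:
        for d in models.silhouettes(p,n)[:2]:
            C=cloud(p,d["mask"]); print(n,d["conf"],d["extent"],len(C),np.median(C,0).round(4))
            np.save(f"pics/w1_{n}.npy",d["mask"]) if d["conf"]>.4 else 0
    except Exception as e: print(n,e)
E
```

```text
3.1667
t_bar 0.57 [368.5, 148.8, 37.5, 98.6] 2026 [0.6187 0.0618 0.2064]
hasp 0.97 [217.2, 10.7, 422.8, 316.6] 116896 [0.6861 0.0733 0.1986]
hasp 0.6 [21.3, 328.0, 97.1, 67.0] 1580 [ 0.3676 -0.0736  0.014 ]
lid_eye 0.91 [217.4, 14.3, 422.6, 310.2] 110669 [0.6929 0.0725 0.2031]
box 0.7 [219.2, 12.5, 420.8, 313.8] 116407 [0.6861 0.0734 0.1988]
```

View pics/w1.png

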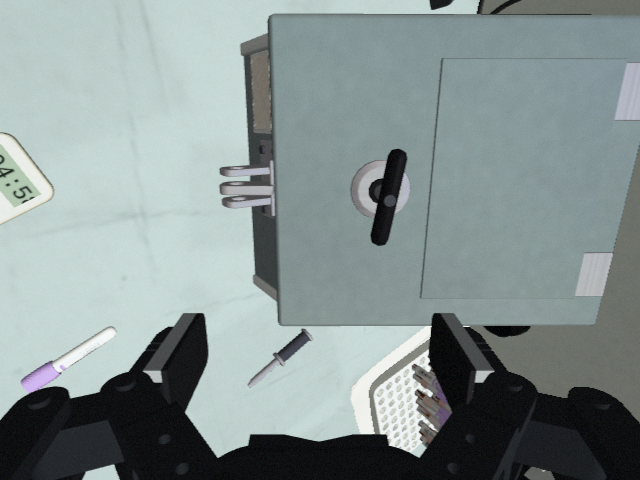

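The wrist view shows the T-bar from (398,155) to (380,240), already turned about 10° clockwise. The three hasp plates are at (220–270, 165–208), the pin at (280,357) with its tip at (250,383), and there is a tube rack at (390,390) behind the pin.

```bash
python3 - <<'E'
from h import *
p=dict(np.load("pics/w1.npz"));
B=cloud(p,np.load("pics/w1_box.npy")); 
P,c,n,yaw,sl,ey=lidfit(B); print("n",n,N,"tilt",np.degrees(np.arccos(n[2])),"yaw",np.degrees(yaw))
uv=np.c_[(P-c)@SL,(P-c)@EY]
for a in np.arange(-.1,.11,.04):
    s=uv[abs(uv[:,1]-a)<.008,0]; f=s.min()
    print(round(a,2),"front",np.percentile(s,.3).round(4))
for a in np.arange(-.12,.1,.04):
    s=uv[abs(uv[:,0]-a)<.008,1]; print(round(a,2),"y",s.min().round(4),s.max().round(4))
print("c",c, "c along EY",c@EY)
A=cloud(p); hgt=(A-c)@n; 
t=A[(hgt>.040)&(hgt<.060)&(np.linalg.norm(A-np.array([.625,.06,.21]),axis=1)<.08)]
print("bar n",len(t),"height",np.percentile((t-c)@n,[5,50,95]))
tt=t[((t-c)@n)>.044]
q=np.c_[(tt-c)@SL,(tt-c)@EY].astype(np.float32); r=cv2.minAreaRect(q);print("rect",r); l=cv2.fitLine(q,cv2.DIST_L2,0,.01,.01).ravel();print(l)
print("bar top centre",c+SL*r[0][0]+EY*r[0][1]+n*np.median((tt-c)@n))
# hasp lugs: in box-ish coordinates
h=A[(A[:,2]>.05)&(A[:,2]<.125)&(abs(A[:,0]-.52)<.06)&(abs(A[:,1]-.07)<.06)]
h=h[(h@EX)<(c+SL*-.115)@EX]  
b=np.c_[h@EX,h@EY,h[:,2]]; 
np.save("pics/hasp.npy",b); print(len(b)); 
hi,ed=np.histogram(b[:,1],bins=np.arange(b[:,1].min(),b[:,1].max()+.002,.002)); print([(round(float(e),3),int(k)) for e,k in zip(ed,hi)])
rk=A[(A[:,1]<-.15)&(A[:,2]>.03)&(A[:,0]>.5)]; print("rack",rk.min(0),rk.max(0),np.percentile(rk,2,axis=0))
pin=A[(A[:,2]>.004)&(A[:,2]<.025)&(A[:,0]>.5)&(A[:,0]<.66)&(A[:,1]<-.12)&(A[:,1]>-.25)]
print("pin",len(pin)); print(pin[pin[:,0].argmin()],pin[pin[:,0].argmax()],cv2.fitLine(pin[:,:2].astype(np.float32),cv2.DIST_L2,0,.01,.01).ravel())
E
```

```text
n [-0.55805901  0.07440816  0.82645845] [-0.55640794  0.07250433  0.82773989] tilt 34.263364367900685 yaw -7.594672804298395
-0.1 front -0.1522
-0.06 front -0.1525
-0.02 front -0.1723
0.02 front -0.1526
0.06 front -0.1526
0.1 front -0.1527
-0.12 y -0.1519 0.1199
-0.08 y -0.1516 0.12
-0.04 y -0.1515 0.1199
0.0 y -0.1512 0.12
0.04 y -0.1519 0.1199
0.08 y -0.152 0.1192
c [0.69499018 0.06579977 0.20199926] c along EY 0.15500101710863168
bar n 1760 height [0.04268121 0.04735965 0.04936443]
rect ((-0.060415878891944885, -0.01632065698504448), (0.0746946856379509, 0.013763731345534325), 80.24837493896484)
[ 0.1670943   0.98594093 -0.06043588 -0.01421365]
bar top centre [0.61673092 0.05961556 0.2074358 ]
4008
[(0.083, 32), (0.085, 32), (0.087, 44), (0.089, 41), (0.091, 37), (0.093, 42), (0.095, 38), (0.097, 41), (0.099, 39), (0.101, 39), (0.103, 40), (0.105, 39), (0.107, 44), (0.109, 47), (0.111, 49), (0.113, 37), (0.115, 48), (0.117, 48), (0.119, 46), (0.121, 81), (0.123, 161), (0.125, 169), (0.127, 322), (0.129, 48), (0.131, 47), (0.133, 47), (0.135, 140), (0.137, 147), (0.139, 174), (0.141, 256), (0.143, 204), (0.145, 46), (0.147, 49), (0.149, 85), (0.151, 157), (0.153, 170), (0.155, 254), (0.157, 42), (0.159, 45), (0.161, 37), (0.163, 45), (0.165, 27), (0.167, 34), (0.169, 36), (0.171, 28), (0.173, 36), (0.175, 23), (0.177, 30), (0.179, 29), (0.181, 25), (0.183, 30), (0.185, 18), (0.187, 26), (0.189, 17), (0.191, 29), (0.193, 17), (0.195, 26), (0.197, 17), (0.199, 24), (0.201, 18), (0.203, 9)]
rack [ 0.78202632 -0.56404099  0.0300029 ] [ 1.02405642 -0.15005923  0.29737971] [ 0.82585699 -0.52377776  0.0383637 ]
pin 779
[ 0.53815711 -0.20672841  0.0119157 ] [ 0.63768431 -0.17902438  0.02051487] [ 0.93552727  0.35325444  0.59302455 -0.18628764]
```

```bash
cat >> h.py <<'E'
N=np.array([-0.5573,0.0736,0.8271]);N/=np.linalg.norm(N); SL=np.cross(EY,N); SL/=np.linalg.norm(SL); SL*=np.sign(SL[2])
BT=np.array([0.61673092,0.05961556,0.2074358])
E
python3 - <<'E'
from h import *
th0=np.radians(9.7); f=lambda th: frame(-N,R.from_rotvec(-N*th).apply(SL))
C=BT-N*.0075; P0=C-N*.012
env.set_gripper(.5,50)
env.movep(C+N*.06,f(th0)); print(read_t())
print("contact",env.line_to(P0,vel=.08,contact_N=8)); print(read_tool_pos()-P0)
env.set_gripper(0,50); print("gap",read_finger_gap()*.085,read_force(),read_torque(),read_t())
K=10
for i in range(1,K+1):
    a=i/K; th=th0+(np.radians(91)-th0)*a
    env.line_to(P0-N*.005*a,frame=f(th),vel=.0015)
    print(round(np.degrees(th),1),read_force().round(1),(read_torque()@N).round(2),read_joints()[5].round(3),round(read_t(),2))
E
```

```text
4.4167
contact False
[1.96692606e-04 5.55451020e-05 6.32410000e-04]
gap 0.012839293734796238 [-6.57027054  0.69731857  3.48913265] [ 0.10779812  0.81301324 -0.01833572] 5.8333
17.8 [-8.4  0.8  5.4] -0.21 0.543 6.15
26.0 [-10.9   2.7   7.2] -0.18 0.684 6.47
34.1 [-11.9   0.4   7.6] -0.16 0.826 6.78
42.2 [-15.5   2.2   8.3] -0.14 0.968 7.1
50.4 [-15.9   1.9   9.2] -0.14 1.11 7.42
58.5 [-17.    2.3  10.3] -0.21 1.252 7.73
66.6 [-18.4   3.5  10.6] -0.15 1.394 8.05
74.7 [-19.7   3.9  12. ] -0.18 1.536 8.37
82.9 [-20.8   4.2  13.5] -0.17 1.678 8.68
91.0 [-22.5   4.5  14.1] 0.45 1.819 9.0
```

```bash
python3 - <<'E'
from h import *
env.set_gripper(.5); print(read_force(),read_joints()[5])
env.line_to(read_tool_pos()+N*.08,vel=.2)
T=np.array([.625,.059,.206])
env.movep(T+N*.10-SL*.10-EY*.045,frame(-N,SL)); env.dwell(.2)
p=optics.grab_frame("wrist"); np.savez("pics/w2.npz",**p); show(p["color"],"w2.png"); print(read_t())
A=cloud(p); c=np.array([0.69499018,0.06579977,0.20199926])
hg=(A-c)@N; t=A[(hg>.036)&(hg<.06)&(np.linalg.norm(A-BT,axis=1)<.06)]
q=np.c_[(t-c)@SL,(t-c)@EY].astype(np.float32); print(len(t),np.percentile((t-c)@N,[5,50,95]))
r=cv2.minAreaRect(q[((t-c)@N)>np.percentile((t-c)@N,40)]);print(r)
h=A[(A[:,2]>.05)&(A[:,2]<.125)&(abs(A@EY-.139)<.025)]
b=np.c_[h@EX,h@EY,h[:,2]]; b=b[b[:,0]<.53]
for lo,hi in ((.121,.129),(.134,.144),(.149,.158)):
    s=b[(b[:,1]>lo)&(b[:,1]<hi)]; print(len(s),"y",np.percentile(s[:,1],[2,98]).round(4),"minx",np.percentile(s[:,0],1).round(4))
    for x in np.arange(.485,.53,.005):
        k=s[abs(s[:,0]-x)<.0025]; print(round(x,3),np.percentile(k[:,2],95).round(4) if len(k)>3 else None,end=' ')
    print()
E
```

```text
[-0.13051591 -0.48460709  0.01559754] 1.8198694745821948
11.7167
2655 [0.03841479 0.04312771 0.04507419]
((-0.061489757150411606, -0.01591700129210949), (0.011839931830763817, 0.07290613651275635), 89.9322280883789)
239 y [0.1219 0.1279] minx 0.5198
0.485 None 0.49 None 0.495 None 0.5 None 0.505 None 0.51 None 0.515 None 0.52 0.0943 0.525 0.0977 0.53 0.0988 
296 y [0.1351 0.1429] minx 0.5181
0.485 None 0.49 None 0.495 None 0.5 None 0.505 None 0.51 None 0.515 None 0.52 0.0941 0.525 0.0975 0.53 0.0998 
224 y [0.1502 0.1559] minx 0.5196
0.485 None 0.49 None 0.495 None 0.5 None 0.505 None 0.51 None 0.515 None 0.52 0.0942 0.525 0.0976 0.53 0.0987
```

View pics/w2.png

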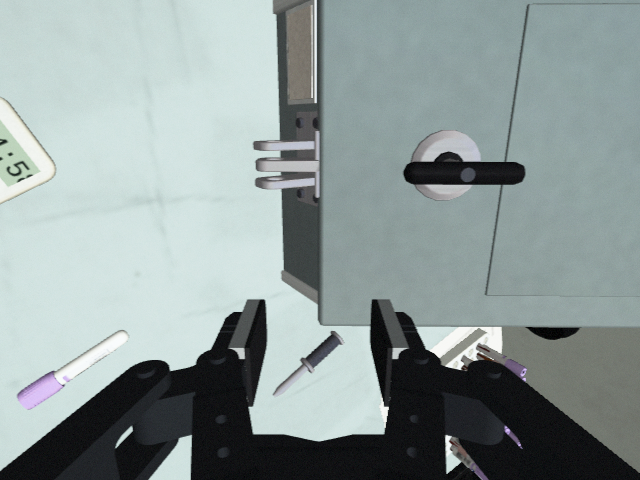

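The bar now points straight up the slope (405–525, 172), so the latch is closed. The lugs and ear line up at (255–320, 145–185), and the pin runs from (277,392) to (340,335). Next I measure the pin and grasp it.

```bash
python3 - <<'E'
from h import *
p=dict(np.load("pics/w2.npz")); A=cloud(p)
h=A[(A[:,2]>.05)&(abs(A@EY-.1389)<.018)]; b=np.c_[h@EX,h@EY,h[:,2]]; b=b[(b[:,0]<.545)&(b[:,2]>.087)&(abs(abs(b[:,1]-.1389)-.014)<.0035)]
for x in np.arange(.517,.546,.002):
    k=b[abs(b[:,0]-x)<.001]; print(round(x,3),len(k),np.percentile(k[:,2],[50,95]).round(4) if len(k)>3 else None)
P=A[(A[:,2]>.005)&(A[:,2]<.025)&(A[:,0]>.5)&(A[:,0]<.66)&(A[:,1]<-.12)&(A[:,1]>-.25)]
q=P[:,:2].astype(np.float32)
l=cv2.fitLine(q,cv2.DIST_HUBER,0,.001,.001).ravel(); d=-l[:2]*np.sign(l[0]); o=l[2:]
s=(q-o)@d; lat=(q-o)@np.array([-d[1],d[0]])
print("d",d,"o",o,len(q))
for a in np.arange(-.06,.065,.004):
    k=abs(s-a)<.002; print(round(a,3),k.sum(),(lat[k].min().round(4),lat[k].max().round(4),P[k,2].max().round(4)) if k.sum()>2 else None)
print(s.min(),s.max())
E
```

```text
0.517 0 None
0.519 13 [0.0885 0.0906]
0.521 94 [0.0911 0.0941]
0.523 70 [0.0944 0.0966]
0.525 61 [0.0962 0.0974]
0.527 56 [0.0972 0.0986]
0.529 45 [0.0975 0.0989]
0.531 46 [0.0977 0.0987]
0.533 42 [0.0975 0.0989]
0.535 45 [0.0978 0.0989]
0.537 41 [0.0978 0.099 ]
0.539 35 [0.0979 0.0988]
0.541 44 [0.0979 0.0987]
0.543 45 [0.0977 0.0986]
0.545 21 [0.0976 0.0988]
d [-0.9350315 -0.3545648] o [ 0.5838405  -0.18904586] 971
-0.06 0 None
-0.056 16 (np.float32(-0.0055), np.float32(0.0116), np.float64(0.0209))
-0.052 59 (np.float32(-0.006), np.float32(0.0142), np.float64(0.022))
-0.048 39 (np.float32(-0.0038), np.float32(0.0095), np.float64(0.02))
-0.044 44 (np.float32(-0.0031), np.float32(0.0095), np.float64(0.0212))
-0.04 38 (np.float32(-0.0043), np.float32(0.0093), np.float64(0.0192))
-0.036 44 (np.float32(-0.0033), np.float32(0.0087), np.float64(0.0204))
-0.032 40 (np.float32(-0.0034), np.float32(0.0077), np.float64(0.0197))
-0.028 42 (np.float32(-0.0044), np.float32(0.0081), np.float64(0.0194))
-0.024 45 (np.float32(-0.0039), np.float32(0.0084), np.float64(0.0202))
-0.02 40 (np.float32(-0
[... 624 characters left out ...]
(np.float32(-0.0026), np.float32(0.0049), np.float64(0.0172))
0.02 27 (np.float32(-0.002), np.float32(0.0051), np.float64(0.0163))
0.024 30 (np.float32(-0.0035), np.float32(0.0059), np.float64(0.0171))
0.028 30 (np.float32(-0.0027), np.float32(0.0054), np.float64(0.0169))
0.032 29 (np.float32(-0.0024), np.float32(0.0063), np.float64(0.016))
0.036 28 (np.float32(-0.0031), np.float32(0.0044), np.float64(0.0165))
0.04 30 (np.float32(-0.0032), np.float32(0.005), np.float64(0.0171))
0.044 23 (np.float32(-0.0019), np.float32(0.0035), np.float64(0.0165))
0.048 14 (np.float32(-0.0008), np.float32(0.0033), np.float64(0.0137))
0.052 0 None
0.056 0 None
0.06 0 None
0.064 0 None
-0.055256255 0.049608693
```

```bash
cat >> h.py <<'E'
H=EX*.531+EY*.1389+EZ*.085
def ins(t=25): 
    z=np.sin(np.radians(t))*EX-np.cos(np.radians(t))*EZ; return z,frame(z,EX)
E
python3 - <<'E'
from h import *
d=np.array([-0.9350315,-0.3545648,0]); L=np.array([.3545648,-.9350315,0]); o=np.array([.5838405,-.18904586,0])
d2=d-.015*L; d2/=np.linalg.norm(d2)
G=o+L*.0018-d*.028; f=frame([0,0,-1],np.cross([0,0,-1],d2))
print(G); env.set_gripper(.5,40)
env.movep(G+EZ*.2,f); print(read_joints().round(2),read_t())
env.line_to(G+EZ*.03,vel=.15)
print(env.line_to(G+EZ*.004,vel=.04,contact_N=6),read_tool_pos())
env.set_gripper(0,40); print("gap",read_finger_gap()*85,read_force(),read_gripper_force())
env.line_to(G+EZ*.2,vel=.15); print("gap",read_finger_gap()*85,read_force(),read_t())
z,fo=ins(); W=H-EY*.125+z*.006
env.movep(W+EZ*.12-EX*.03,fo); print(read_joints().round(2))
env.line_to(W,vel=.12); env.dwell(.2); print(read_tool_pos()-W,read_t(),read_finger_gap()*85)
p=optics.grab_frame("wrist"); np.savez("pics/w3.npz",**p); show(p["color"],"w3.png")
E
```

```text
[ 0.6106596 -0.1808011  0.       ]
[-0.41  0.27  1.53  0.    1.34 -2.33] 14.0
False [ 0.61076912 -0.18081945  0.00401748]
gap 14.242605186176748 [-0.50309797  0.2607518   2.3533583 ] 39.40822184085846
gap 14.0985839353678 [ 0.08454022  0.70711736 -0.82387364] 17.9
[-0.31 -0.41  2.23  0.1   0.89 -0.23]
[ 0.0004847  -0.0001311   0.00088224] 21.1083 14.004288878331755
```

View pics/w3.png

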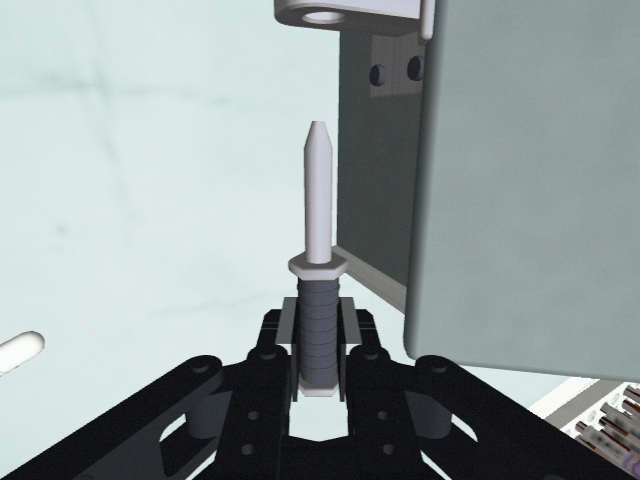

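The pin is held squarely, tip at (318,122), shoulder at (318,265). The near lug's hole shows at (322,16). I fit both in 3D for the offset.

```bash
cat >> h.py <<'E'
from scipy.optimize import least_squares
def pinfit(p,W):
    """pin shaft axis in (EX,EY,Z) coords: returns x,z at shaft middle, slopes dx/dy, dz/dy, tip y"""
    A=cloud(p); B=np.c_[A@EX,A@EY,A[:,2]]; w=np.array([W@EX,W@EY,W[2]])
    r=B-w; k=(abs(r[:,0])<.012)&(abs(r[:,2]-.005)<.015)&(r[:,1]>.033)&(r[:,1]<.062); S=B[k]
    y0=w[1]+.05
    g=lambda v: np.hypot(S[:,0]-v[0]-v[2]*(S[:,1]-y0),S[:,2]-v[1]-v[3]*(S[:,1]-y0))-.005
    v=least_squares(g,[w[0],w[2]+.005,0,0],loss="soft_l1",f_scale=.0005).x
    t=B[(abs(r[:,0])<.012)&(abs(r[:,2]-.005)<.015)&(r[:,1]>.033)&(r[:,1]<.1)]
    return v,y0,np.percentile(t[:,1],99.5),len(S),np.abs(g(v)).mean()
E
python3 - <<'E'
from h import *
p=dict(np.load("pics/w3.npz")); W=read_tool_pos()
v,y0,tip,n,res=pinfit(p,W); print("shaft x,z,slopes",v.round(4),"y0",y0.round(4),"tip",tip,n,res, "tcp",W@EX,W@EY,W[2])
# hole pixels -> intersect with lug face plane EY=.1219
img=p["color"]; crop=img[0:32,268:345]; cv2.imwrite("pics/crop.png",cv2.resize(crop[:,:,::-1],None,fx=8,fy=8,interpolation=cv2.INTER_CUBIC))
A=cloud(p); h=A[(A[:,2]>.065)&(A[:,2]<.11)&(A@EX<.55)&(A@EY>.115)]; b=np.c_[h@EX,h@EY,h[:,2]]
print(len(b),np.percentile(b,[1,50,99],axis=0).round(4))
E
```

```text
shaft x,z,slopes [ 0.5318  0.0858 -0.0022 -0.0017] y0 0.0638 tip 0.09015162703266626 2203 0.00038185134945243156 tcp 0.5339301393047577 0.013848963340667523 0.0802895094687033
2961 [[0.5197 0.1216 0.071 ]
 [0.5356 0.1222 0.0894]
 [0.5497 0.1254 0.0986]]
```

View pics/crop.png

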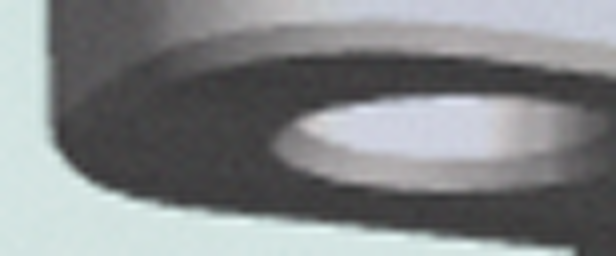

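```bash
python3 - <<'E'
from h import *
p=dict(np.load("pics/w3.npz")); E=p["extrinsics"]
def pr(u,v,Y=.1218):
    u=(u-3.5)/8+268; v=(v-3.5)/8
    r=E[:3,:3]@np.array([(u-p["cx"])/p["fx"],(v-p["cy"])/p["fy"],1]); o=E[:3,3]; X=o+r*((Y-o@EY)/(r@EY)); return (X@EX).round(4),X[2].round(4)
for n,a in dict(left=(272,143),right=(610,133),bottom=(435,191),top=(455,94),lugleft=(50,125),lugbot=(435,232)).items(): print(n,pr(*a))
E
```

```text
left (np.float64(0.5274), np.float64(0.0829))
right (np.float64(0.5388), np.float64(0.0899))
bottom (np.float64(0.5368), np.float64(0.0783))
top (np.float64(0.5308), np.float64(0.0925))
lugleft (np.float64(0.5185), np.float64(0.0818))
lugbot (np.float64(0.5401), np.float64(0.0714))
```

```bash
python3 - <<'E'
from h import *
W=read_tool_pos()+EX*.0017-EZ*.0004
env.line_to(W,vel=.02); W0=W
for s in (.030,.045,.060,.075):
    c=env.line_to(W0+EY*s,vel=.03,contact_N=12); F=read_force(); print(s,c,((read_tool_pos()-W0)@EY).round(4),"F",(F@EX).round(1),(F@EY).round(1),F[2].round(1),read_t())
    if c: break
p=optics.grab_frame("wrist"); np.savez("pics/w4.npz",**p); show(p["color"],"w4.png")
print(read_finger_gap()*85)
E
```

```text
0.03 False 0.0299 F 1.2 0.6 -0.1 22.5667
0.045 False 0.0452 F 1.0 -0.3 -0.5 23.2167
0.06 False 0.0602 F -1.0 -0.7 -0.4 23.8667
0.075 False 0.0752 F 0.6 1.0 -0.3 24.5167
13.948024890984964
```

View pics/w4.png

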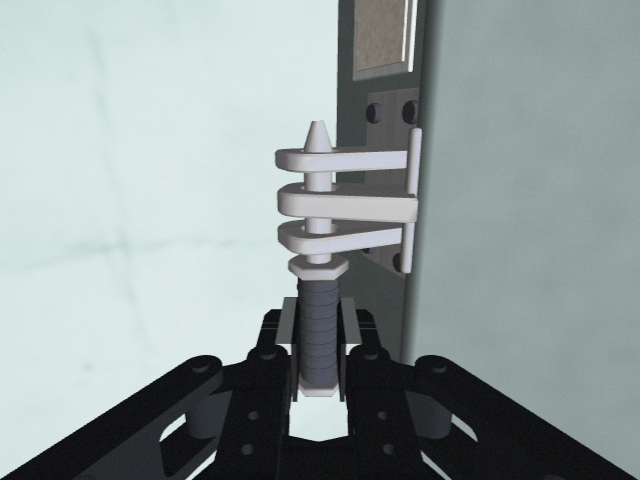

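The pin is through lug, eye and lug, with the shoulder at (318,267) about 7 mm short of the lug. I push it home and release.

```bash
python3 - <<'E'
from h import *
W=read_tool_pos(); z,fo=ins()
c=env.line_to(W+EY*.014,vel=.015,contact_N=12); print(c,((read_tool_pos()-W)@EY).round(4),read_force(),read_t())
env.set_gripper(.3,20); print(read_force(),read_finger_gap())
env.line_to(read_tool_pos()-z*.09,vel=.08)
env.line_to(read_tool_pos()-EY*.06+EZ*.03-EX*.02,vel=.15); env.dwell(.3)
p=optics.grab_frame("wrist"); np.savez("pics/w5.npz",**p); show(p["color"],"w5.png"); print(read_t(),read_force())
E
```

```text
True 0.0062 [ 0.46461161 -2.26965155  0.51774221] 25.1417
[ 0.54424166  0.36876353 -0.07006433] 0.2978594296004481
27.6583 [-0.03714322  0.17398112  0.14680659]
```

View pics/w5.png

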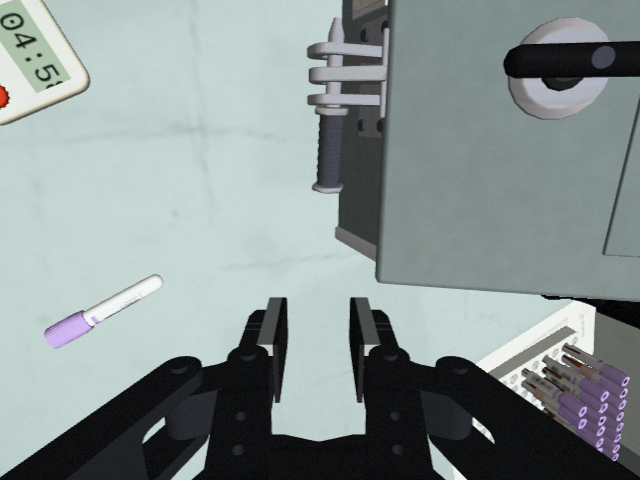

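The pin sits through all three plates, with its shoulder at (331,110) next to the near lug at (330,99). It sags slightly, so I check the shoulder gap in a closer view.

```bash
python3 - <<'E'
from h import *
z,fo=ins(15)
env.movep(H-EY*.07-EX*.04+EZ*.12,fo); env.dwell(.2)
p=optics.grab_frame("wrist"); np.savez("pics/w6.npz",**p)
A=cloud(p); B=np.c_[A@EX,A@EY,A[:,2]]-np.array([.5333,.1389,.085])
k=(abs(B[:,0])<.014)&(B[:,1]<-.005)&(B[:,1]>-.08)&(abs(B[:,2])<.02); S=B[k]
for y in np.arange(-.08,-.008,.002):
    s=S[abs(S[:,1]-y)<.001]; print(round(y,3),len(s),s[:,2].max().round(4) if len(s) else None, end='; ')
u=np.array([H-EY*.02]); X=np.linalg.inv(p["extrinsics"])@np.r_[u[0],1]; cx,cy=int(p["cx"]+p["fx"]*X[0]/X[2]),int(p["cy"]+p["fy"]*X[1]/X[2]); print(cx,cy,read_t())
i=p["color"][max(0,cy-60):cy+60,max(0,cx-80):cx+80]; show(cv2.resize(i,None,fx=5,fy=5,interpolation=cv2.INTER_CUBIC),"w6.png")
E
```

```text
-0.08 0 None; -0.078 0 None; -0.076 0 None; -0.074 11 0.0028; -0.072 72 0.0045; -0.07 109 0.0045; -0.068 70 0.0027; -0.066 53 0.003; -0.064 54 0.0031; -0.062 62 0.0029; -0.06 58 0.0033; -0.058 55 0.0038; -0.056 64 0.0041; -0.054 53 0.0036; -0.052 65 0.0042; -0.05 64 0.0042; -0.048 57 0.0047; -0.046 65 0.0049; -0.044 60 0.0048; -0.042 60 0.0055; -0.04 72 0.006; -0.038 58 0.0052; -0.036 59 0.0062; -0.034 71 0.0058; -0.032 62 0.0066; -0.03 71 0.0076; -0.028 69 0.0061; -0.026 63 0.0071; -0.024 58 0.009; -0.022 95 0.0096; -0.02 106 0.0099; -0.018 65 0.0117; -0.016 136 0.0145; -0.014 144 0.0144; -0.012 214 0.0139; -0.01 52 0.0126; 331 160 28.2417
```

View pics/w6.png

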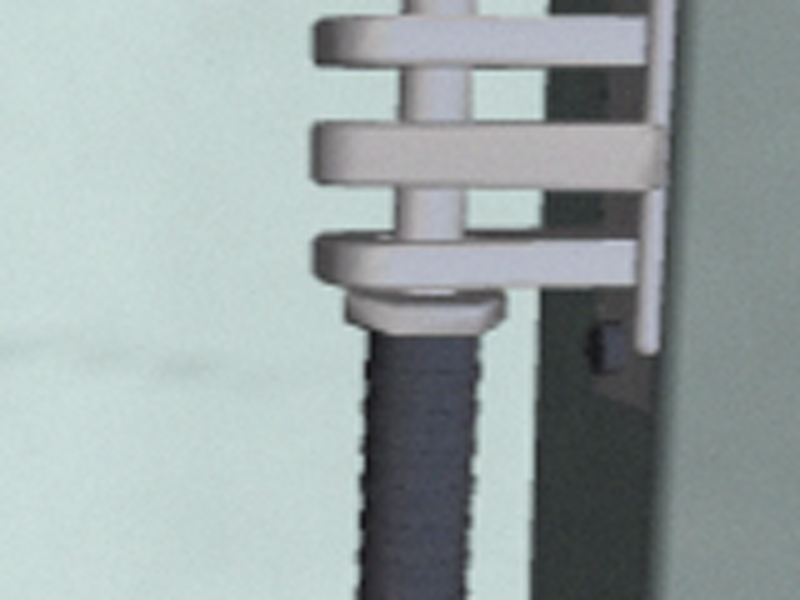

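The shoulder's lower edge is at the lug, and the pin sags about 5° in the hole's play. I give the end cap a light push with the shut fingers to make sure it is seated.

```bash
python3 - <<'E'
from h import *
z,fo=ins(25)
O=EX*.5333+EY*.1389+EZ*.085
env.set_gripper(0,20)
S=O-EY*.110-EZ*.006+z*.008
env.movep(S-z*.1,fo); env.line_to(S,vel=.12); env.dwell(.2)
c=env.line_to(S+EY*.030,vel=.012,contact_N=5); print(c,((read_tool_pos()-S)@EY-.110+.011).round(4),read_force(),read_t())
env.line_to(read_tool_pos()-EY*.03,vel=.05)
env.line_to(read_tool_pos()-z*.10,vel=.15)
zz,f2=ins(15); env.movep(H-EY*.07-EX*.04+EZ*.12,f2); env.set_gripper(.3); env.dwell(.3)
p=optics.grab_frame("wrist"); np.savez("pics/w7.npz",**p)
A=cloud(p); B=np.c_[A@EX,A@EY,A[:,2]]-np.array([.5333,.1389,.085])
S=B[(abs(B[:,0])<.014)&(B[:,1]<-.005)&(B[:,1]>-.08)&(abs(B[:,2])<.02)]
print("rear",S[:,1].min()); print(read_t())
a=dict(np.load("pics/w6.npz"))["color"]
i=np.hstack([x[100:220,260:390] for x in (a,p["color"])]); show(cv2.resize(i,None,fx=3,fy=3,interpolation=cv2.INTER_CUBIC),"w7.png")
q=optics.grab_frame("top")
for n in ["marker","lying_tube","timer"]:
    r=models.silhouettes(q,n); print(n,[(round(d["conf"],2),np.median(cloud(q,d["mask"]),0).round(3)) for d in r[:1]])
E
```

```text
True -0.0723 [-0.66941665 -2.81250007  0.8271644 ] 32.15
rear -0.073313368971697
34.8
marker [(0.56, array([0.713, 0.048, 0.213]))]
lying_tube []
timer [(0.47, array([0.383, 0.132, 0.016]))]
```

View pics/w7.png

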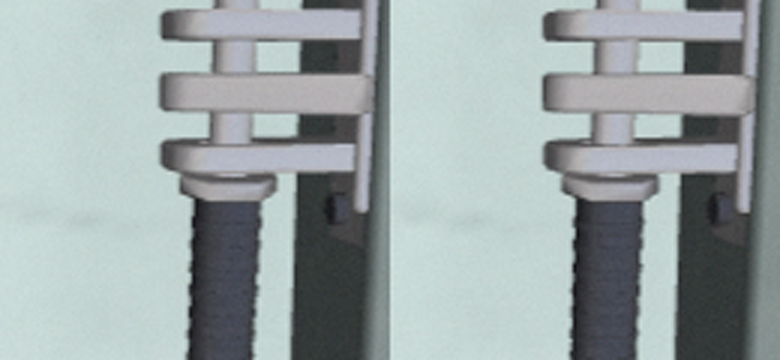

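The shoulder is up against the lug in both halves of the picture, at (229,185) and (611,185), and the push met a firm stop with the cap's rear at 72 mm, as it should be. The pin is home and the robot is clear of it, so I hand in.

```bash
python3 -c "
from workcell import *
print(sign_off())"
```

```text
the job is handed in; nothing more can be done
None
```

The T-handle is turned fully clockwise (bar measured at 89.9°) and the pin is through lug, eye and lug with its shoulder against the lug, released and sagging about 5° in the holes; I handed in at about 35 s, and the arm stayed well clear of the marker, tube and timer on its planned paths, though a last camera check could not confirm where they lie.

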